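# Seat the slide carrier in the microscope stage bracket

## Task

Pick the slide carrier up off its blue pad by the orange grip, lay its two ears on the ledges in front of the stage's slots, and slide it in under the brass spring clips until it is fully home against the stop with the red seat pin pushed in flush, lying flat and square. Feel for the stop and push gently: never force or jam the carrier against the stage (a push of about 10 N is enough). Leave the carrier in place, let go, and do not disturb the bottle, the dish or the slide box.

Things in the scene. Friction and masses are not known exactly. Their poses are not given: they have to be found in the camera images.
- carrier_grip (a point): Centre of the orange grip bar of the loose slide carrier, 23 mm above the carrier's underside. The bar is 14 mm along x, 40 mm along y, 36 mm tall; z is up; the carrier is the same both ways round. Grip it across the 14 mm (fingers closing along x), fingertips 5 to 10 mm above the plate, so that they clear the stop bar when let go.
- carrier: The same carrier, about 0.25 kg: a dark plate 5 mm thick, 80 mm along x, 100 mm along y, with two glass slides and the grip bar in its middle. Two ears, 44 mm along x and 5 mm thick, centred along x, widen it to 140 mm overall along y. Origin: centre of the plate's underside; axes as carrier_grip.
- slot_mouth (a point): Midway between the mouths of the stage's two slots, level with the top of the ledges (55 mm above the bench). x points into the slots, z up. The ears rest on the ledges: grip centre at z = 23 mm when flat. The dark cheeks of the slots are 143 mm apart; flared lead-ins over the last 32 mm before the mouths open to about 160 mm.
- laydown (a point): Point 60 mm in front of slot_mouth, same height and axes. With the grip centre above it the ears lie on the open ledges clear of flares and clips. The ledges (|y| 52 to 86 mm) run from 25 mm in front of this point on through the slots; between them it is open 15 mm down. The slot lips, over |y| above 65 mm, are 17 mm above the ledges at their top.
- clips (a point): Point 20 mm beyond slot_mouth, on the ledge level, same axes, midway between the two brass spring clips. Their sloping lead-ins begin 9 mm before it and meet the ears at about this point; their bends, 14 mm past it, press each ear down with about 2 N. The ears' leading edges are 22 mm ahead of the grip centre. Sliding past the clips takes roughly 2 to 5 N; friction then holds the carrier.
- home_zone (a point): Middle of where the grip centre can come home: 35 mm beyond slot_mouth, on the ledge level, same axes. The stop, an aluminium bar 84 mm wide whose top is 2 mm above the seated plate, squares the leading edge. A screw sets it differently each time, its place is not reported: the carrier comes home up to 15 mm before or beyond this point, where the push rises sharply.
- bracket: The fixed white stage, 220 x 200 mm, 40 mm high, with the ledges, slots, clips and stop on top; its origin is the centre of its underside, 20 mm further in than slot_mouth and 55 mm below; axes as slot_mouth.
- seat_pin (a joint): Red spring pin, 8 mm across, in the middle of the stop bar, pushed in by the carrier's leading edge: 0 = fully out (stands 5 mm proud of the bar), 0.005 = flush, carrier home. Fully in takes about 0.6 N.
- bottle_mid (a point): Mid-height of a loose white bottle, 56 mm diameter, 130 mm tall, standing. Leave alone.
- dish_mid (a point): Mid-height of a loose closed pinkish culture dish, 86 mm diameter, 18 mm tall. Leave alone.
- slide_box_mid (a point): Mid-height of a loose green box with white lid, 87 x 102 x 40 mm. Leave alone.
- pad: Fixed blue bench pad, 130 x 180 x 12 mm, on which the carrier starts; its origin is the centre of its underside.
Not all that is in view belongs to the job. Leave any brown look-alike of the pad alone.

How it is judged:
By the outcome, as a careful person would: the job done as asked, in the order asked, and still so for the second after the job is handed in, with the robot touching nothing.
It also fails if it takes over 54 s, if anything falls off the work surface, if the arm or the gripper's body presses on something with over 40 N, if the wrist force passes 120 N, or if a joint passes its speed limit or range.

## Robot

A 6-joint arm with a two-finger parallel gripper is mounted at the origin on the work surface. World frame = base frame: x ahead of the robot, y to its left, z up, the work surface at z = 0. Lengths are in m, angles in rad, forces in N, time in s.
With the tool pointing down it reaches from about 0.3 to 0.75 m from the base axis. Payload 8.5 kg.
Tool frame: the origin (TCP) lies between the finger pads; the fingertips stand 14 mm ahead of it and the grasp point (between the pads) lies 5 mm behind it; z points along the fingers, y is the line along which they close (so a half turn about z gives the same grasp; the last joint's range is limited). The gripper opens to 85 mm and grips with 20 to 120 N. Pads are 22 mm wide; open, the fingers measure 114 mm over their backs; the gripper's body (76 mm by 85 mm) begins 54 mm behind the grasp point. The pads swing forward as they close: fully open they stand 13 mm farther back than shut.
Start: joints at [-1.492, 0.381, 1.297, -0, 1.464, -0.215], TCP at [0.159, -0.526, 0.207] pointing down, gripper open.
Joint ranges: [-3.11, 3.11], [-0.89, 2.33], [0.22, 2.48], [-1.42, 4.56], [0.17, 2.85], [-2.88, 2.88]. Speed limits (rad/s): [2.39, 2.39, 3.14, 3.14, 3.14, 3.14].

## Interface

Orientations are given as a rotation vector (axis times angle).
In Python, from plant import read_state, camera, sign_off gives the robot as it stands.
- The arm moves only by the tool play_rows, never from a script. Its argument "moves" is one flat list of numbers, 7 for each row, row after row: the turn, a rotation vector about the tool's x, y, z in degrees, then the shift along the tool's x, y, z in m, then the opening, from -1 (shut) to 1 (fully open). In form: [rx, ry, rz, tx, ty, tz, jaw, rx, ry, rz, tx, ty, tz, jaw, ...]. A call has 1 to 12 rows; each row is the pose to reach, as a shift and turn from the pose commanded when the call began, along the tool's axes at that moment; what a row does not reach only later rows make up. A row lasts 1/12 s, in which the tool goes at most 41.7 mm and 7.16 degrees, less where a joint would pass 70% of its speed; a pose out of reach is approached as far as the arm can. A call with a gripper value outside its range is refused whole. The fingers move at their own pace and stop on an object; "grip_force" is the grip in N (left out, the last holds). Time passes only in rows, so rows that repeat a pose let the fingers close. It gives the time, the measured TCP pose, the force, the opening and the grip force at its end, in the units of the state.
- read_state(): the state, without advancing time (a new reading comes with each control period).
- camera(name): name is "scene" or "top" or "wrist"; returns a dict with "frame" (400x640x3 uint8, red, green, blue), "depth" (400x640 float32, m along the optical axis (not along the pixel's ray), 0 where there is no reading), "mtx" (3x3 intrinsics, pixels), "R" (3x3) and "t" (3): a world point X has camera coordinates R X + t; the wrist camera has in their place "tool_from_camera" (4x4, takes a point from camera to tool coordinates, whose origin is the TCP and whose axes are the flange's). Camera axes: x right, y down, z forward; pixel columns grow to the right and rows downward; lengths in m; the calibration is good to about 2 mm. The wrist camera is an equidistant fisheye: a pixel r from the principal point sees the ray r / f radians off the axis. A picture is of the moment at which its call begins: read the wrist's pose just before it.
- sign_off(): hands the job in; it is judged then, once.
The state is a dict: "clock": time; "q": joint angles; "dq": joint speeds; "joint_efforts": joint torques, N m; "tool_pos": TCP position; "orientation": TCP orientation; "ft_force": force on the tool from outside, world axes, zero at the start; "torque": the same for the moment, N m; "finger_gap": finger opening in m; "grasp_force": force on a finger pad.
Only numpy, scipy, OpenCV 4.12 (cv2) and the standard library are available. Lean on these libraries where they do the work, as an engineer would, in place of code of your own. Each camera call takes 0.05 s, during which the arm holds its last target. There are 200 camera calls.

## Working session

There is one attempt and no reset: what is moved stays moved. The work goes in short steps, Python scripts to look and compute and a tool call to move; the robot and the scene stay as the last step left them, time stands still between calls to the robot, and variables do not carry over. Pictures are saved under pics/ and viewed, at most 10 in all, crops included, and the job is handed in when it is done.

Besides the shell and the picture viewer there is one more tool, called after ">>>" by a JSON object that holds its "fn" and its "kwargs", one argument or row to a line. play_rows: Moves the arm, as the interface text tells. Its arguments: {"type":"object","properties":{"moves":{"type":"array","items":{"type":"number"}},"grip_force":{"type":"number"}},"required":["moves"]}

```bash
mkdir -p pics; python3 - <<'E'
from plant import read_state,camera
import cv2,numpy as np
s=read_state();print({k:np.round(v,3) for k,v in s.items()})
ims=[]
for n in("scene","top"):
    c=camera(n);np.savez(n+".npz",**c);ims.append(c["frame"]);print(n,c["mtx"],c["R"],c["t"])
    cv2.imwrite(f"pics/{n}0.png",c["frame"][:,:,::-1])
E
```

```text
{'clock': np.float64(0.0), 'q': array([-1.492,  0.381,  1.298,  0.   ,  1.464, -0.215]), 'dq': array([ 0.001, -0.001,  0.   ,  0.001,  0.001,  0.   ]), 'joint_efforts': array([ 0.0000e+00, -4.4846e+01, -2.3128e+01, -0.0000e+00,  5.0000e-03,
        0.0000e+00]), 'tool_pos': array([ 0.159, -0.526,  0.206]), 'orientation': array([-3.106, -0.46 , -0.   ]), 'ft_force': array([ 0.752, -0.078, -0.432]), 'torque': array([ 0.028,  0.003, -0.074]), 'grasp_force': np.float64(0.0), 'finger_gap': np.float64(0.085)}
scene [[385.67369312   0.         314.63852497]
 [  0.         385.67369312 196.08347904]
 [  0.           0.           1.        ]] [[ 0.82657919  0.56249375 -0.01917358]
 [ 0.32191033 -0.50043967 -0.80370012]
 [-0.46167152  0.65814962 -0.59472556]] [-0.45776424 -0.09933624  1.31791427]
top [[395.49341495   0.         314.72279802]
 [  0.         395.49341495 200.49890475]
 [  0.           0.           1.        ]] [[ 0.00429387 -0.99995095 -0.00892531]
 [-0.99626581 -0.00350804 -0.08626776]
 [ 0.08623221  0.0092624  -0.99623201]] [-0.00212675  0.56562209  1.17452994]
```

View pics/scene0.png

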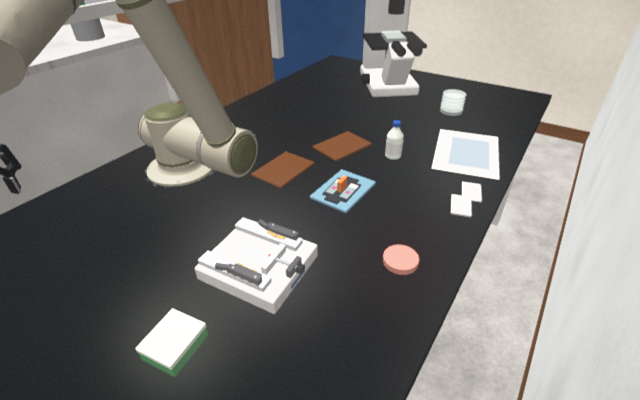

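View pics/top0.png

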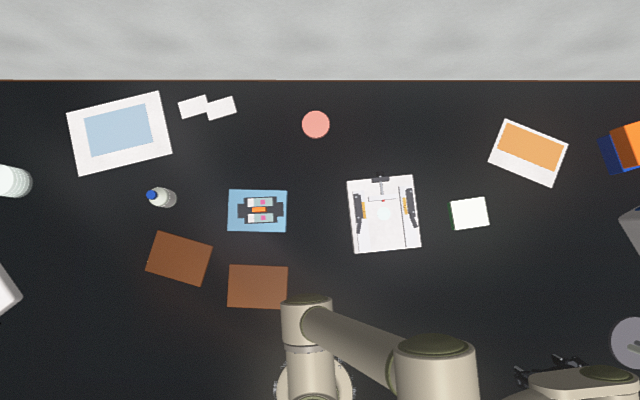

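Scene: the stage is at (258,260) with its screw end at (295,265), and the carrier with its orange grip on the blue pad is at (343,188). Also in view are the bottle (394,142), dish (400,259), slide box (172,340) and two brown pads, (283,168) and (343,145). In the top view, the carrier is at (258,210), the stage at (384,214) with its red pin near (382,200), and the dish at (315,124). Orange candidates in top view are the grip at (258,210), a card at (530,147) and a box at (625,145). Only (258,210) sits on a blue pad with a dark plate and ears, so that's the one; I'll confirm it in a crop.

```bash
cat > h.py <<'E'
import numpy as np,cv2
from scipy.spatial.transform import Rotation as Ro
def ray_plane(c,uv,z):
    uv=np.atleast_2d(uv).astype(float);K,R,t=c["mtx"],c["R"],c["t"]
    d=(np.linalg.inv(K)@np.c_[uv,np.ones(len(uv))].T).T@R; o=-R.T@t
    return o+d*((z-o[2])/d[:,2])[:,None]
def wrist_rays(w,uv,pos,rv):
    uv=np.atleast_2d(uv).astype(float);K=w["mtx"];a=(uv[:,0]-K[0,2])/K[0,0];b=(uv[:,1]-K[1,2])/K[1,1]
    r=np.hypot(a,b);s=np.sin(r)/np.maximum(r,1e-9)
    d=np.c_[a*s,b*s,np.cos(r)];T=w["tool_from_camera"];Rt=Ro.from_rotvec(rv).as_matrix()
    return Rt@T[:3,3]+pos, d@T[:3,:3].T@Rt.T
def wrist_plane(w,uv,pos,rv,z):
    o,d=wrist_rays(w,uv,pos,rv);return o+d*((z-o[2])/d[:,2])[:,None]
def rect(m):
    cs,_=cv2.findContours(m.astype(np.uint8),cv2.RETR_EXTERNAL,cv2.CHAIN_APPROX_NONE)
    return max(cs,key=cv2.contourArea)
def box_w(P):  # minAreaRect of world xy in mm: centre, size, angle
    return cv2.minAreaRect((P[:,:2]*1000).astype(np.float32))
E
python3 - <<'E'
from h import *
c=dict(np.load("top.npz"));f=c["frame"];h=cv2.cvtColor(f,cv2.COLOR_RGB2HSV)
H,S,V=[h[...,i].astype(int) for i in range(3)]
roi=np.zeros(H.shape,bool);roi[180:240,220:295]=1
m=roi&(H<20)&(S>150)&(V>120);P=ray_plane(c,rect(m)[:,0],.053);print("grip",m.sum(),box_w(P))
m=roi&(H>90)&(H<115)&(S>70)&(V>100);print("pad",box_w(ray_plane(c,rect(m)[:,0],.012)))
roi[:]=0;roi[165:260,335:430]=1
m=roi&(S<60)&(V>140);print("stage",box_w(ray_plane(c,rect(m)[:,0],.04)))
m=roi&((H<8)|(H>172))&(S>100)&(V>80);print("red",np.argwhere(m)[:,::-1].tolist())
im=cv2.resize(f[165:265,215:430],None,fx=3.7,fy=3.7,interpolation=cv2.INTER_CUBIC);cv2.imwrite("pics/crop1.png",im[:,:,::-1])
from plant import read_state,camera
s=read_state();w=camera("wrist");print(w["mtx"],w["tool_from_camera"])
for n,u in(("dish",(315,124)),("bottle",(165,198)),("box",(470,213))):print(n,ray_plane(c,u,.03))
E
```

```text
grip 70 ((537.342529296875, 164.4954071044922), (11.853004455566406, 41.56433868408203), 0.21538369357585907)
pad ((536.4053955078125, 176.97543334960938), (181.2822265625, 129.00054931640625), 88.54310607910156)
stage ((526.7108154296875, -204.7147216796875), (218.63070678710938, 200.68695068359375), 6.130065441131592)
red [[382, 200], [383, 200]]
[[309.70691629   0.         318.22728305]
 [  0.         309.70691629 198.75752452]
 [  0.           0.           1.        ]] [[ 1.94026859e-04 -9.62981921e-01 -2.69565915e-01  6.90481434e-02]
 [ 9.99998858e-01  5.90808328e-04 -1.39079565e-03 -7.54128690e-04]
 [ 1.49857285e-03 -2.69565337e-01  9.62980936e-01 -1.66097365e-01]
 [ 0.00000000e+00  0.00000000e+00  0.00000000e+00  1.00000000e+00]]
dish [[8.00785057e-01 1.93288837e-04 3.00000000e-02]]
bottle [[0.57114552 0.45364596 0.03      ]]
box [[ 0.52915716 -0.46577226  0.03      ]]
```

View pics/crop1.png

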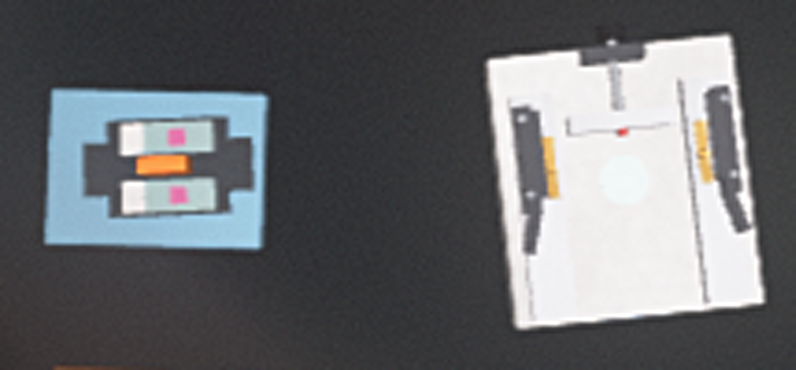

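The crop confirms it: the carrier with ears is on the blue pad, with its orange grip at crop (163,165). The stage slots open toward the robot (image bottom), and the red pin is at crop (622,131). The stage is turned about +6°. Next I'll move over the stage for a wrist view on the way.

>>> {"fn": "play_rows", "kwargs": {
  "moves": [0, 0, -79.3, 0.391, -0.118, -0.05, 1, 0, 0, -79.3, 0.391, -0.118, -0.05, 1, 0, 0, -79.3, 0.391, -0.118, -0.05, 1, 0, 0, -79.3, 0.391, -0.118, -0.05, 1, 0, 0, -79.3, 0.391, -0.118, -0.05, 1, 0, 0, -79.3, 0.391, -0.118, -0.05, 1, 0, 0, -79.3, 0.391, -0.118, -0.05, 1, 0, 0, -79.3, 0.391, -0.118, -0.05, 1, 0, 0, -79.3, 0.391, -0.118, -0.05, 1, 0, 0, -79.3, 0.391, -0.118, -0.05, 1, 0, 0, -79.3, 0.391, -0.118, -0.05, 1, 0, 0, -79.3, 0.391, -0.118, -0.05, 1]
}}

```text
clock: 1.15
tool_pos: [0.5006, -0.2989, 0.2561]
orientation: [-2.09, -2.345, 0.0]
ft_force: [0.1, 0.1, -0.5]
finger_gap: 0.0852
grasp_force: 0.0
```

>>> {"fn": "play_rows", "kwargs": {
  "moves": [0, 0, 0, 0, 0, 0, 1, 0, 0, 0, 0, 0, 0, 1]
}}

```text
clock: 1.32
tool_pos: [0.4986, -0.3008, 0.2563]
orientation: [-2.104, -2.332, 0.0]
ft_force: [-0.1, -0.5, -0.6]
finger_gap: 0.0858
grasp_force: 0.0
```

```bash
python3 - <<'E'
from h import *
from plant import read_state,camera
s=read_state();w=camera("wrist");p,rv=s["tool_pos"],s["orientation"]
np.savez("w1.npz",pos=p,rv=rv,**w);print(p,rv,Ro.from_rotvec(rv).as_matrix().round(4),s["clock"])
cv2.imwrite("pics/w1.png",w["frame"][:,:,::-1])
E
```

```text
[ 0.49861638 -0.30078844  0.25625211] [-2.10442224e+00 -2.33160993e+00  2.69497848e-04] [[-1.022e-01  9.948e-01 -7.000e-04]
 [ 9.948e-01  1.022e-01  4.000e-04]
 [ 4.000e-04 -6.000e-04 -1.000e+00]] 1.3167
```

View pics/w1.png

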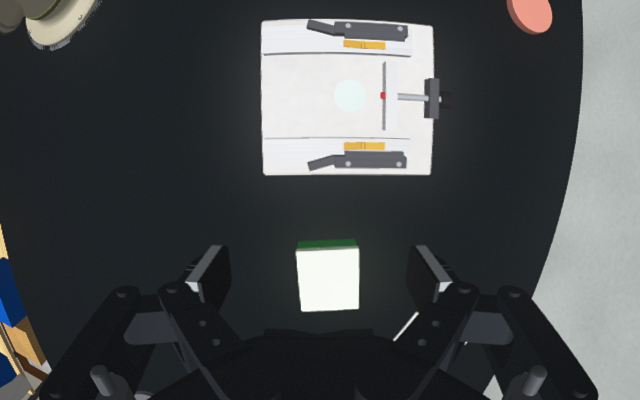

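Wrist view: the stage fills (262..435, 20..175), with brass clips at (365,44) and (364,146), dark cheeks at (370,31) and (370,160), red pin at (383,96) and stop bar at column 387.

```bash
python3 - <<'E'
from h import *
z=np.load("w1.npz");w={k:z[k] for k in("mtx","tool_from_camera")};f=z["frame"];p,rv=z["pos"],z["rv"]
h=cv2.cvtColor(f,cv2.COLOR_RGB2HSV);H,S,V=[h[...,i].astype(int) for i in range(3)]
W=lambda uv,zz:wrist_plane(w,uv,p,rv,zz)
roi=np.zeros(H.shape,bool);roi[10:185,250:445]=1
m=(roi&(S<60)&(V>130)).astype(np.uint8)
m=cv2.morphologyEx(m,cv2.MORPH_CLOSE,np.ones((5,5)))
b=box_w(W(rect(m)[:,0],.04));print("stage",b)
D=z["depth"];print("depth ledge/top",D[60,300],D[100,300])
th=np.radians(6.0)
def loc(P,c,th):
    d=P[:,:2]*1000-c;return np.c_[d@[np.cos(th),np.sin(th)],d@[-np.sin(th),np.cos(th)]]
ang=b[2] if b[2]<45 else b[2]-90
th=np.radians(ang);c=np.array(b[0]);print("ang",ang)
for n,mm,zz in(("brass",roi&(H>12)&(H<32)&(S>120)&(V>100),.066),("cheek",roi&(V<110)&(S<90),.072),("red",roi&((H<8)|(H>172))&(S>120),.0575)):
    k,l,st,ce=cv2.connectedComponentsWithStats(mm.astype(np.uint8))
    for i in range(1,k):
        if st[i,4]<6 or (n=="cheek" and not(300<ce[i,0]<410)):continue
        cn=np.argwhere(l==i)[:,::-1];L=loc(W(cn,zz),c,th)
        # px-centre extents
        print(n,st[i],L.min(0).round(1),L.max(0).round(1),L.mean(0).round(1))
        if n=="cheek":
            P=W(cn,zz);q=L[:,0]>np.median(L[:,0])-15
            for e in(0,1):
                pass
            vx=cv2.fitLine(L[L[:,0]>L[:,0].max()-60].astype(np.float32),cv2.DIST_L2,0,.01,.01).ravel();print("  dir",np.degrees(np.arctan2(vx[1],vx[0])))
E
```

```text
stage ((526.8776245117188, -203.71780395507812), (217.66592407226562, 198.05433654785156), 6.14082145690918)
depth ledge/top 0.35095757 0.36462593
ang 6.14082145690918
brass [344  40  41   9 264] [-8.2 55.3] [38.2 63.9] [14.9 59.5]
brass [344 143  41   7 250] [ -8.3 -63.9] [ 38.9 -56.3] [ 14.9 -59.7]
cheek [ 250   10  195  175 7874] [-118.6 -104.1] [116.1 111.3] [ 3.3 -0.4]
  dir -88.8729
cheek [ 307   20  100   21 1266] [-49.9  65.3] [63.6 86.5] [10.5 75.2]
  dir -0.4746278
cheek [ 308  151   98   19 1083] [-49.7 -86.3] [ 63.7 -65.5] [ 11.1 -75.4]
  dir 1.1799396
red [381  93   4   6  22] [36.  -3.2] [39.6  2.9] [37.9  0.1]
```

>>> {"fn": "play_rows", "kwargs": {
  "moves": [0, 0, 6, 0.459, 0.086, 0.0965, 1, 0, 0, 6, 0.459, 0.086, 0.0965, 1, 0, 0, 6, 0.459, 0.086, 0.0965, 1, 0, 0, 6, 0.459, 0.086, 0.0965, 1, 0, 0, 6, 0.459, 0.086, 0.0965, 1, 0, 0, 6, 0.459, 0.086, 0.0965, 1, 0, 0, 6, 0.459, 0.086, 0.0965, 1, 0, 0, 6, 0.459, 0.086, 0.0965, 1, 0, 0, 6, 0.459, 0.086, 0.0965, 1, 0, 0, 6, 0.459, 0.086, 0.0965, 1, 0, 0, 6, 0.459, 0.086, 0.0965, 1, 0, 0, 6, 0.459, 0.086, 0.0965, 1]
}}

```text
clock: 2.37
tool_pos: [0.5351, 0.1684, 0.159]
orientation: [-2.219, -2.222, 0.001]
ft_force: [-0.3, 0.4, -0.6]
finger_gap: 0.0855
grasp_force: 0.0
```

>>> {"fn": "play_rows", "kwargs": {
  "moves": [0, 0, 0, 0, 0, 0, 1, 0, 0, 0, 0, 0, 0, 1, 0, 0, 0, 0, 0, 0, 1]
}}

```text
clock: 2.62
tool_pos: [0.536, 0.164, 0.1603]
orientation: [2.221, 2.221, -0.0]
ft_force: [0.9, -1.2, 0.8]
finger_gap: 0.0853
grasp_force: 0.0
```

```bash
python3 - <<'E'
from h import *
from plant import read_state,camera
s=read_state();w=camera("wrist");p,rv=s["tool_pos"],s["orientation"]
np.savez("w2.npz",pos=p,rv=rv,**w);f=w["frame"];R=Ro.from_rotvec(rv).as_matrix();print(p,R.round(4),s["clock"])
h=cv2.cvtColor(f,cv2.COLOR_RGB2HSV);H,S,V=[h[...,i].astype(int) for i in range(3)]
m=(H<20)&(S>150)&(V>120);m[:, :180]=0;m[:,460:]=0
k,l,st,ce=cv2.connectedComponentsWithStats(m.astype(np.uint8))
for i in range(1,k):
    if st[i,4]>80:
        b=box_w(wrist_plane(w,np.argwhere(l==i)[:,::-1],p,rv,.053));print(st[i],b)
m=(H>90)&(H<115)&(S>70)&(V>100)
print("pad",box_w(wrist_plane(w,rect(m)[:,0],p,rv,.012)))
cv2.imwrite("pics/w2.png",f[:,:,::-1])
E
```

```text
[0.53597486 0.16396088 0.16025862] [[ 2.e-04  1.e+00  2.e-04]
 [ 1.e+00 -2.e-04 -3.e-04]
 [-3.e-04  2.e-04 -1.e+00]] 2.6167
[ 180    0   49   45 1806] ((426.34893798828125, 326.8311462402344), (44.32148361206055, 49.900630950927734), 80.72412872314453)
[312 161  17  47 153] ((538.1596069335938, 170.7502899169922), (13.703890800476074, 42.920799255371094), 2.936715841293335)
pad ((537.1244506835938, 180.3629913330078), (178.50914001464844, 129.2534942626953), 88.73119354248047)
```

View pics/w2.png

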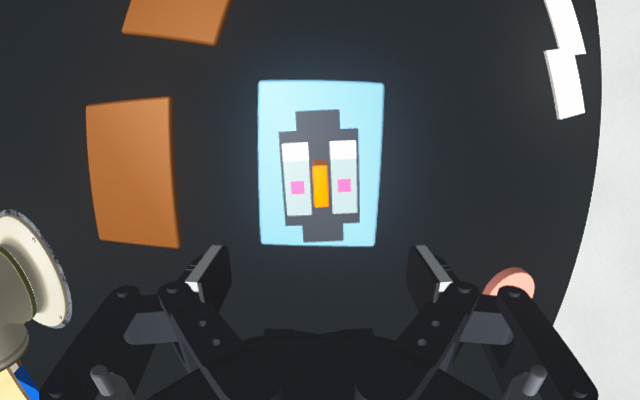

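The view shows the carrier on the blue pad at (320,176), grip top face about (313..328, 165..208), ears at the top and bottom, clear of the brown pads on the left. I'll refine the pose from the plate outline.

```bash
python3 - <<'E'
from h import *
z=np.load("w2.npz");w={k:z[k] for k in("mtx","tool_from_camera")};f=z["frame"];p,rv=z["pos"],z["rv"]
h=cv2.cvtColor(f,cv2.COLOR_RGB2HSV);H,S,V=[h[...,i].astype(int) for i in range(3)]
roi=np.zeros(H.shape,bool);roi[84:243,264:374]=1
m=roi&~((H>85)&(H<110)&(V>190)&(S>55))
m=cv2.morphologyEx(m.astype(np.uint8),cv2.MORPH_OPEN,np.ones((3,3)))
c=rect(m);print(cv2.boundingRect(c))
print("plate",box_w(wrist_plane(w,c[:,0],p,rv,.017)))
g=roi&(H<32)&(S>150)&(V>180);g[:164]=0
cg=rect(g);print(cv2.boundingRect(cg),"grip",box_w(wrist_plane(w,cg[:,0],p,rv,.053)))
P=roi&(H>140)&(H<170)&(S>60)
k,l,st,ce=cv2.connectedComponentsWithStats(P.astype(np.uint8));print(st[1:],wrist_plane(w,ce[1:],p,rv,.018))
E
```

```text
(279, 110, 81, 132)
plate ((538.4906005859375, 168.6741943359375), (79.14723205566406, 138.4416961669922), 2.52142071723938)
(312, 164, 17, 44) grip ((538.2061767578125, 169.390869140625), (13.810830116271973, 40.24177551269531), 2.541069984436035)
[[338 179  13  13 167]
 [291 181  13  13 163]] [[0.56284187 0.16186625 0.018     ]
 [0.51482317 0.15973415 0.018     ]]
```

>>> {"fn": "play_rows", "kwargs": {
  "moves": [0, 0, -2.5, 0.0045, 0.002, 0.04, 1, 0, 0, -2.5, 0.0045, 0.002, 0.08, 1, 0, 0, -2.5, 0.0045, 0.002, 0.11, 1, 0, 0, -2.5, 0.0045, 0.002, 0.122, 1, 0, 0, -2.5, 0.0045, 0.002, 0.122, 1, 0, 0, -2.5, 0.0045, 0.002, 0.122, 1]
}}

```text
clock: 3.17
tool_pos: [0.5383, 0.1687, 0.0385]
orientation: [2.172, 2.27, 0.0]
ft_force: [-0.2, 0.4, 0.5]
finger_gap: 0.0854
grasp_force: 0.0
```

>>> {"fn": "play_rows", "kwargs": {
  "moves": [0, 0, 0, 0, 0, 0, -1, 0, 0, 0, 0, 0, 0, -1, 0, 0, 0, 0, 0, 0, -1, 0, 0, 0, 0, 0, 0, -1, 0, 0, 0, 0, 0, 0, -1, 0, 0, 0, 0, 0, 0, -1, 0, 0, 0, 0, 0, 0, -1, 0, 0, 0, 0, 0, 0, -1, 0, 0, 0, 0, 0, 0, -1, 0, 0, 0, 0, 0, 0, -1],
  "grip_force": 40
}}

```text
clock: 4.0
tool_pos: [0.5378, 0.1698, 0.038]
orientation: [-2.17, -2.272, -0.0]
ft_force: [-0.1, -0.4, 0.2]
finger_gap: 0.0
grasp_force: 0.0
```

```bash
python3 - <<'E'
from h import *
from plant import read_state,camera
s=read_state();w=camera("wrist");print(s["finger_gap"],s["grasp_force"],s["ft_force"])
a=w["frame"][60:400,150:490];np.savez("w3.npz",pos=s["tool_pos"],rv=s["orientation"],**w)
c=camera("scene")["frame"][100:230,280:410]
im=np.hstack([a,cv2.resize(c,(340,340),interpolation=cv2.INTER_CUBIC)])
cv2.imwrite("pics/w3.png",im[:,:,::-1])
E
```

```text
9.991945105695561e-06 0.0 [-0.11972818 -0.36730055  0.21838035]
```

View pics/w3.png

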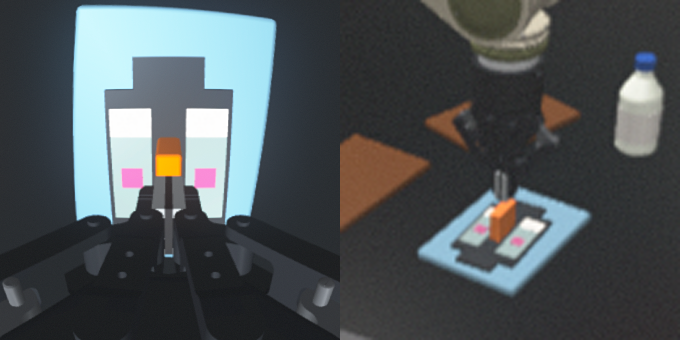

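The fingers closed beside the bar: in the wrist crop, the bar at (168,158) lies just beyond the fingers at (168,195). I'll work out where the tips really are compared with the bar.

```bash
python3 - <<'E'
from h import *
from plant import camera,read_state
z=np.load("w3.npz");T=z["tool_from_camera"];K=z["mtx"]
for X in([0,0,.014],[0,0,0],[0,0,-.005],[0.04,0,0],[.04,0,.015]):
    c=np.linalg.inv(T)@np.r_[X,1];th=np.arctan2(np.hypot(c[0],c[1]),c[2]);ph=np.arctan2(c[1],c[0])
    u=K[0,2]+K[0,0]*th*np.cos(ph);v=K[1,2]+K[1,1]*th*np.sin(ph)
    print(X,"pix",round(u),round(v),"crop",round(u-150),round(v-60),"exp depth",c[2].round(3),"depth",z["depth"][min(399,int(v)),int(u)])
f=z["frame"];h=cv2.cvtColor(f,cv2.COLOR_RGB2HSV)
def pts(c,m,wrist):
    v,u=np.nonzero(m&(c["depth"]>0));d=c["depth"][v,u]
    if wrist:
        o,r=wrist_rays(z,np.c_[u,v],z["pos"],z["rv"]);a=(u-K[0,2])/K[0,0];b=(v-K[1,2])/K[1,1]
        return o+r*(d/np.cos(np.hypot(a,b)))[:,None]
    q=np.c_[(u-c["mtx"][0,2])/c["mtx"][0,0]*d,(v-c["mtx"][1,2])/c["mtx"][1,1]*d,d];return (q-c["t"])@c["R"]
def org(f):
    h=cv2.cvtColor(f,cv2.COLOR_RGB2HSV);return (h[...,0]<30)&(h[...,1]>170)&(h[...,2]>130)
m=org(f);m[:180]=0;m[260:]=0;m[:,:300]=0;m[:,340:]=0
p=pts(z,m,1);print("wrist bar",p.min(0).round(3),p.max(0).round(3))
for n,(r0,r1,c0,c1) in(("scene",(165,205,325,360)),("top",(195,225,245,275))):
    c=camera(n);m=org(c["frame"]);k=np.zeros_like(m);k[r0:r1,c0:c1]=1;p=pts(c,m&k,0)
    print(n,m[k].sum(),len(p),p.min(0).round(3) if len(p) else "",p.max(0).round(3) if len(p) else "")
print(read_state()["tool_pos"],read_state()["q"].round(3))
E
```

```text
[0, 0, 0.014] pix 317 228 crop 167 168 exp depth 0.192 depth 0.16376728
[0, 0, 0] pix 317 237 crop 167 177 exp depth 0.179 depth 0.1487171
[0, 0, -0.005] pix 317 240 crop 167 180 exp depth 0.174 depth 0.14373471
[0.04, 0, 0] pix 317 169 crop 167 109 exp depth 0.168 depth 0.19141334
[0.04, 0, 0.015] pix 317 164 crop 167 104 exp depth 0.182 depth 0.19045298
wrist bar [0.531 0.175 0.022] [0.544 0.189 0.053]
scene 58 58 [0.535 0.145 0.021] [0.547 0.183 0.052]
top 0 0  
[0.53778476 0.16982632 0.03800505] [0.096 0.579 1.495 0.    1.068 0.05 ]
```

```bash
python3 - <<'E'
from h import *
from plant import camera
c=camera("scene");D=c["depth"]
v,u=np.nonzero(D>0);d=D[v,u];q=np.c_[(u-c["mtx"][0,2])/c["mtx"][0,0]*d,(v-c["mtx"][1,2])/c["mtx"][1,1]*d,d];p=(q-c["t"])@c["R"]
k=(abs(p[:,0]-.538)<.05)&(abs(p[:,1]-.17)<.04)&(p[:,2]>.03)&(p[:,2]<.1)
o=np.argsort(v[k]);
for r in range(v[k].min(),v[k].max()+1):
    s=k&(v==r)&(abs(u-343)<12)
    if s.any():print(r,[(int(a),*(np.round(b*1000).astype(int)),tuple(map(int,c["frame"][r,a]))) for a,b in zip(u[s],p[s])][::3][:5])
z=np.load("w3.npz");K=z["mtx"]
for vv in range(205,300,8):
    a=0.;b=(vv-K[1,2])/K[1,1];o,r=wrist_rays(z,[(317,vv)],z["pos"],z["rv"]);
    o2,r2=wrist_rays(z,[(309,vv)],z["pos"],z["rv"]);print(vv,(o+r*z["depth"][vv,317]/np.cos(b)).round(3),(o+r2*z["depth"][vv,309]/np.cos(b)).round(3),z["frame"][vv,317],z["frame"][vv,309])
E
```

```text
166 [(338, np.int64(528), np.int64(163), np.int64(96), (45, 48, 51)), (341, np.int64(535), np.int64(167), np.int64(96), (85, 84, 86))]
167 [(338, np.int64(528), np.int64(163), np.int64(92), (45, 48, 49)), (341, np.int64(539), np.int64(160), np.int64(98), (75, 76, 77)), (347, np.int64(550), np.int64(177), np.int64(92), (41, 44, 42))]
168 [(338, np.int64(528), np.int64(162), np.int64(89), (48, 50, 51)), (341, np.int64(540), np.int64(159), np.int64(95), (69, 70, 69)), (344, np.int64(546), np.int64(166), np.int64(93), (56, 60, 61)), (347, np.int64(551), np.int64(174), np.int64(90), (45, 46, 48))]
169 [(338, np.int64(529), np.int64(161), np.int64(87), (50, 50, 53)), (341, np.int64(539), np.int64(161), np.int64(90), (73, 73, 74)), (344, np.int64(547), np.int64(164), np.int64(91), (59, 62, 63)), (347, np.int64(552), np.int64(174), np.int64(87), (45, 43, 46))]
170 [(338, np.int64(528), np.int64(162), np.int64(82), (47, 49, 51)), (341, np.int64(540), np.int64(159), np.int64(88), (72, 73, 74)), (344, np.int64(546), np.int64(167), np.int64(86), (56, 55, 57)), (347, np.int64(550), np.int64(177),
[... 3762 characters left out ...]
[[0.533 0.184 0.052]] [255 189   0] [255 193   0]
229 [[0.537 0.18  0.051]] [[0.533 0.18  0.052]] [255 188   0] [255 191   0]
237 [[0.537 0.182 0.068]] [[0.533 0.182 0.068]] [62 53 57] [112 113 116]
245 [[0.537 0.183 0.078]] [[0.534 0.182 0.077]] [57 51 53] [110 112 114]
253 [[0.537 0.182 0.085]] [[0.534 0.181 0.084]] [52 46 48] [110 111 113]
261 [[0.537 0.182 0.092]] [[0.534 0.182 0.092]] [49 45 47] [108 111 113]
269 [[0.537 0.182 0.099]] [[0.534 0.182 0.1  ]] [75 74 78] [219 228 231]
277 [[0.538 0.179 0.1  ]] [[0.535 0.183 0.108]] [85 85 89] [41 39 42]
285 [[0.538 0.175 0.1  ]] [[0.535 0.183 0.112]] [84 84 87] [39 39 41]
293 [[0.538 0.17  0.098]] [[0.535 0.182 0.116]] [81 82 85] [34 35 39]
```

```bash
python3 - <<'E'
from h import *
z=np.load("w3.npz");K=z["mtx"]
for u in(305,311,317,323,329):
  L=[]
  for vv in range(229,240):
    o,r=wrist_rays(z,[(u,vv)],z["pos"],z["rv"]);th=np.hypot((u-K[0,2])/K[0,0],(vv-K[1,2])/K[1,1])
    q=(o+r*z["depth"][vv,u]/np.cos(th))[0];L.append((int(q[1]*1000),int(q[2]*1000)))
  print(u,L)
f=z["frame"][200:400,230:410];cv2.imwrite("pics/w3b.png",cv2.resize(f,None,fx=3,fy=3)[:,:,::-1])
E
```

```text
305 [(178, 49), (178, 49), (178, 51), (177, 49), (176, 49), (176, 50), (175, 49), (181, 66), (181, 68), (182, 69), (181, 70)]
311 [(179, 51), (179, 51), (178, 50), (178, 52), (177, 51), (177, 51), (176, 51), (181, 64), (181, 66), (181, 67), (182, 70)]
317 [(179, 51), (179, 51), (178, 51), (178, 51), (177, 50), (177, 52), (176, 52), (181, 65), (182, 67), (181, 68), (181, 68)]
323 [(180, 52), (180, 52), (179, 51), (178, 51), (177, 51), (177, 51), (177, 52), (181, 65), (182, 67), (182, 69), (182, 70)]
329 [(180, 51), (179, 51), (179, 51), (178, 51), (177, 51), (177, 51), (176, 51), (182, 65), (182, 67), (182, 68), (182, 70)]
```

View pics/w3b.png

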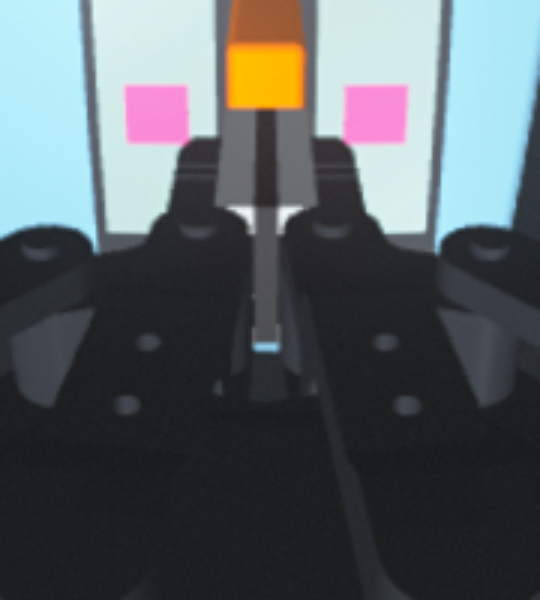

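The picture and depths show the shut finger pads (crop 215–315, row 110 down) ending about 12 mm above the bar top. The tips stand at z≈0.064, so the fingers reach about 40 mm less far than stated. The wrist and scene depths agree on this. I'll open, go down 40 mm while watching the force, and grip again.

>>> {"fn": "play_rows", "kwargs": {
  "moves": [0, 0, 0, 0, 0, 0, 1, 0, 0, 0, 0, 0, 0, 1, 0, 0, 0, 0, 0, 0, 1, 0, 0, 0, 0, 0, 0, 1, 0, 0, 0, 0, 0, 0, 1, 0, 0, 0, 0, 0, 0, 1, 0, 0, 0, 0, 0, 0, 1, 0, 0, 0, 0, 0, 0, 1]
}}

```text
clock: 4.92
tool_pos: [0.5378, 0.1698, 0.038]
orientation: [-2.17, -2.272, -0.0]
ft_force: [0.4, 1.0, -1.0]
finger_gap: 0.0857
grasp_force: 0.0
```

>>> {"fn": "play_rows", "kwargs": {
  "moves": [0, 0, 0, 0, 0, 0.008, 1, 0, 0, 0, 0, 0, 0.016, 1, 0, 0, 0, 0, 0, 0.02, 1, 0, 0, 0, 0, 0, 0.02, 1]
}}

```text
clock: 5.25
tool_pos: [0.537, 0.1697, 0.0165]
orientation: [-2.169, -2.271, 0.003]
ft_force: [0.5, 0.3, -0.4]
finger_gap: 0.0855
grasp_force: 0.0
```

>>> {"fn": "play_rows", "kwargs": {
  "moves": [0, 0, 0, 0, 0, 0.004, 1, 0, 0, 0, 0, 0, 0.008, 1, 0, 0, 0, 0, 0, 0.012, 1, 0, 0, 0, 0, 0, 0.012, 1]
}}

```text
clock: 5.58
tool_pos: [0.5374, 0.1698, 0.0052]
orientation: [-2.169, -2.271, 0.001]
ft_force: [-0.4, -0.7, 0.3]
finger_gap: 0.0851
grasp_force: 0.0
```

>>> {"fn": "play_rows", "kwargs": {
  "moves": [0, 0, 0, 0, 0, 0.003, 1, 0, 0, 0, 0, 0, 0.006, 1, 0, 0, 0, 0, 0, 0.007, 1, 0, 0, 0, 0, 0, 0.007, 1]
}}

```text
clock: 5.92
tool_pos: [0.5377, 0.1698, -0.0013]
orientation: [-2.17, -2.272, 0.001]
ft_force: [0.2, -0.1, -1.0]
finger_gap: 0.0853
grasp_force: 0.0
```

```bash
python3 - <<'E'
from h import *
from plant import read_state,camera
s=read_state();c=camera("scene");w=camera("wrist");print(s["tool_pos"],s["ft_force"])
a=cv2.resize(c["frame"][130:220,295:385],(400,400),interpolation=cv2.INTER_CUBIC)
cv2.imwrite("pics/w4.png",np.hstack([a,cv2.resize(w["frame"][150:350,150:490],(400,235),interpolation=cv2.INTER_AREA)[:, :].copy() if 0 else cv2.copyMakeBorder(cv2.resize(w["frame"][120:400,150:490],(400,329)),0,71,0,0,cv2.BORDER_CONSTANT)])[:,:,::-1])
E
```

```text
[ 0.53766858  0.16982495 -0.00125214] [ 0.24903137 -0.05854658 -0.95820865]
```

View pics/w4.png

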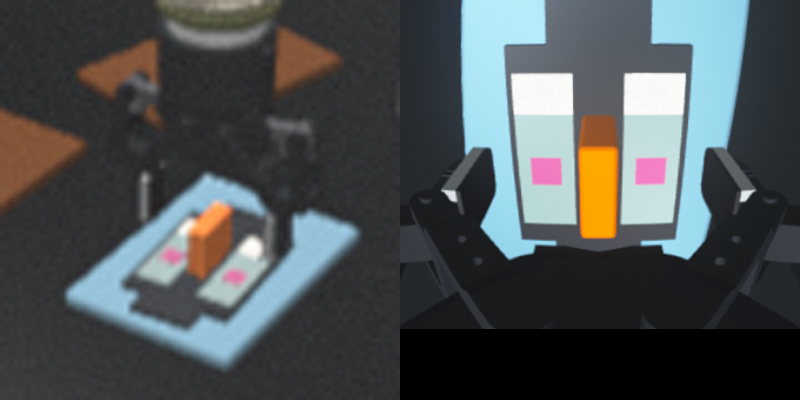

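The open fingers now straddle the bar: in the left half, tips at (150,200) and (270,245) with the bar at (210,240). Nothing is touching, so I'll close.

>>> {"fn": "play_rows", "kwargs": {
  "moves": [0, 0, 0, 0, 0, 0, -1, 0, 0, 0, 0, 0, 0, -1, 0, 0, 0, 0, 0, 0, -1, 0, 0, 0, 0, 0, 0, -1, 0, 0, 0, 0, 0, 0, -1, 0, 0, 0, 0, 0, 0, -1, 0, 0, 0, 0, 0, 0, -1, 0, 0, 0, 0, 0, 0, -1, 0, 0, 0, 0, 0, 0, -1, 0, 0, 0, 0, 0, 0, -1],
  "grip_force": 40
}}

```text
clock: 6.85
tool_pos: [0.5379, 0.1698, -0.0008]
orientation: [2.17, 2.272, 0.0]
ft_force: [0.6, -0.1, 0.6]
finger_gap: 0.0135
grasp_force: 39.7
```

```bash
python3 - <<'E'
from h import *
from plant import read_state,camera
s=read_state();w=camera("wrist");z=dict(w,pos=s["tool_pos"],rv=s["orientation"]);K=z["mtx"];print(s["finger_gap"],s["grasp_force"],s["ft_force"],s["torque"],z["pos"])
f=w["frame"];h=cv2.cvtColor(f,cv2.COLOR_RGB2HSV)
for u in(296,300,304,308,318,328,332,336,340):
  L=[]
  for vv in range(170,262,6):
    o,r=wrist_rays(z,[(u,vv)],z["pos"],z["rv"]);th=np.hypot((u-K[0,2])/K[0,0],(vv-K[1,2])/K[1,1])
    q=(o+r*z["depth"][vv,u]/np.cos(th))[0];L.append((int(q[1]*1000),int(q[2]*1000)))
  print(u,L)
E
```

```text
0.013476767848737175 39.73055183887482 [ 0.64410373 -0.09275356  0.61977886] [ 0.00632215 -0.00147694 -0.06851618] [ 0.53794521  0.16984871 -0.00083526]
296 [(211, 16), (208, 14), (205, 17), (202, 16), (199, 16), (196, 16), (193, 16), (190, 17), (186, 16), (183, 16), (179, 15), (181, 26), (181, 33), (181, 40), (181, 46), (181, 51)]
300 [(211, 16), (208, 15), (238, 165), (202, 15), (199, 15), (196, 16), (193, 15), (190, 15), (186, 14), (184, 17), (180, 16), (181, 27), (181, 33), (181, 39), (181, 47), (181, 52)]
304 [(211, 16), (208, 16), (205, 15), (202, 15), (199, 15), (196, 16), (192, 14), (190, 16), (186, 14), (186, 22), (187, 34), (187, 40), (187, 47), (186, 50), (183, 51), (181, 51)]
308 [(211, 16), (208, 14), (205, 15), (202, 14), (199, 15), (196, 16), (192, 14), (189, 14), (187, 17), (187, 26), (187, 34), (187, 41), (188, 49), (186, 50), (184, 52), (181, 51)]
318 [(211, 14), (208, 15), (205, 15), (203, 16), (200, 16), (196, 15), (193, 15), (190, 17), (187, 18), (187, 26), (187, 34), (187, 41), (188, 48), (186, 50), (183, 51), (181, 51)]
328 [(212, 15), (209, 14), (206, 15), (203, 15), (199, 14), (197, 16), (193, 15), (190, 16), (188, 17), (188, 26), (188, 35), (188, 42), (187, 47), (187, 51), (184, 51), (181, 52)]
332 [(212, 15), (209, 16), (206, 15), (203, 15), (200, 15), (197, 16), (193, 15), (190, 16), (187, 16), (186, 21), (187, 32), (187, 41), (187, 46), (186, 51), (184, 51), (181, 51)]
336 [(212, 15), (209, 15), (206, 15), (203, 15), (200, 16), (197, 16), (193, 14), (191, 17), (187, 16), (184, 14), (180, 15), (182, 26), (182, 34), (182, 41), (181, 46), (182, 52)]
340 [(212, 15), (209, 16), (206, 16), (203, 16), (200, 15), (197, 15), (194, 16), (191, 16), (187, 15), (184, 15), (181, 16), (182, 26), (182, 35), (182, 40), (182, 47), (182, 52)]
```

Gripped: gap 13.5 mm, 39.7 N, tips about 7 mm above the plate. Lifting, then carrying over the laydown point.

>>> {"fn": "play_rows", "kwargs": {
  "moves": [0, 0, 0, 0, 0, -0.01, -1, 0, 0, 0, 0, 0, -0.03, -1, 0, 0, 0, 0, 0, -0.055, -1, 0, 0, 0, 0, 0, -0.08, -1, 0, 0, 0, 0, 0, -0.105, -1, 0, 0, 0, 0, 0, -0.118, -1, 0, 0, 0, 0, 0, -0.118, -1, 0, 0, 0, 0, 0, -0.118, -1]
}}

```text
clock: 7.57
tool_pos: [0.5376, 0.1698, 0.1172]
orientation: [2.17, 2.272, 0.0]
ft_force: [-0.5, -0.3, -2.3]
finger_gap: 0.0132
grasp_force: 39.3
```

```bash
cat > held.py <<'E'
from h import *
from plant import read_state,camera
def held(save=None):
    s=read_state();w=camera("wrist");f=w["frame"];T=w["tool_from_camera"];K=w["mtx"]
    h=cv2.cvtColor(f,cv2.COLOR_RGB2HSV);H,S,V=[h[...,i].astype(int) for i in range(3)]
    P=(H>135)&(H<172)&(S>60)&(V>150);k,l,st,ce=cv2.connectedComponentsWithStats(P.astype(np.uint8))
    i=[j for j in range(1,k) if st[j,4]>150];uv=ce[i]
    q=wrist_plane(w,uv,np.zeros(3),np.zeros(3),-.018)  # tool frame, glass top ~ TCP-18mm
    print("pink px",uv.round(1).tolist(),"tool mm",(q[:,:2]*1000).round(1).tolist())
    o=(H<32)&(S>150)&(V>60);o[:150]=0;o[:,:290]=0;o[:,345:]=0
    print("orange bbox",cv2.boundingRect(rect(o)))
    print(s["clock"],s["tool_pos"],s["orientation"],s["ft_force"],s["torque"],s["finger_gap"])
    if save:cv2.imwrite(save,f[:,:,::-1])
    return s,w
E
python3 -c "
from held import *
held('pics/w5.png')"
```

```text
pink px [[266.3, 261.3], [370.1, 261.4]] tool mm [[-7.1, -27.4], [-7.1, 28.5]]
orange bbox (301, 219, 35, 104)
7.5667 [0.53757209 0.16982537 0.11717764] [2.16958867e+00 2.27184243e+00 4.24853470e-04] [-0.49669534 -0.25279139 -2.28485795] [ 0.04504363  0.02762455 -0.02154396] 0.01319706593261578
```

```bash
cat >> held.py <<'E'
def cloud(w,s,m):  # tool-frame points of mask
    v,u=np.nonzero(m&(w["depth"]>0));K=w["mtx"];o,r=wrist_rays(w,np.c_[u,v],np.zeros(3),np.zeros(3))
    th=np.hypot((u-K[0,2])/K[0,0],(v-K[1,2])/K[1,1]);return u,v,o+r*(w["depth"][v,u]/np.cos(th))[:,None]
E
python3 - <<'E'
from held import *
s,w=held();f=w["frame"]
m=np.zeros(f.shape[:2],bool);m[0:330:1,200:440]=1
u,v,q=cloud(w,s,m)
for c in(270,318,370):
    k=u==c;print(c,[(int(a),*(np.round(b*1000).astype(int)).tolist(),f[a,c].tolist()) for a,b in zip(v[k],q[k])][60:330:12])
h=cv2.cvtColor(f,cv2.COLOR_RGB2HSV);P=(h[...,0]>135)&(h[...,0]<172)&(h[...,1]>60)&(h[...,2]>150)
k,l,st,ce=cv2.connectedComponentsWithStats(P.astype(np.uint8));print([x.tolist() for x in st[1:] if x[4]>50])
E
```

```text
pink px [[266.3, 261.3], [370.1, 261.4]] tool mm [[-7.1, -27.4], [-7.1, 28.5]]
orange bbox (301, 218, 35, 105)
7.6167 [0.53708759 0.16977862 0.11620753] [-2.16897283e+00 -2.27111831e+00  2.04670827e-03] [ 0.02575045 -0.09557412 -2.31216826] [-0.01901795  0.02899863  0.01270609] 0.013391615839436216
270 [(60, 121, -43, 117, [46, 55, 63]), (72, 109, -43, 118, [49, 58, 69]), (85, 96, -41, 105, [204, 247, 253]), (97, 85, -41, 105, [204, 247, 253]), (109, 75, -42, 106, [203, 247, 253]), (121, 64, -42, 105, [202, 247, 253]), (133, 54, -42, 105, [199, 246, 253]), (145, 43, -42, 107, [197, 245, 253]), (157, 48, -24, -13, [97, 124, 142]), (169, 43, -23, -17, [111, 118, 126]), (181, 37, -23, -17, [123, 129, 134]), (193, 31, -23, -19, [253, 253, 252]), (205, 25, -24, -18, [254, 254, 254]), (217, 18, -24, -17, [241, 248, 247]), (229, 12, -24, -18, [215, 238, 237]), (241, 4, -25, -16, [214, 236, 235]), (253, -2, -25, -18, [205, 211, 215]), (265, -10, -26, -17, [226, 110, 165]), (277, 14, -17, -71, [51, 41, 42]), (289, 13, -16, -78, [47, 40, 40]), (301, 18, -13, -92, [40, 32, 34]), (313, 17, -13, 
[... 1042 characters left out ...]
(121, 64, 46, 105, [175, 234, 249]), (133, 54, 46, 105, [176, 235, 249]), (145, 43, 47, 107, [177, 235, 249]), (157, 48, 26, -14, [93, 121, 140]), (169, 43, 26, -17, [97, 103, 110]), (181, 37, 26, -17, [114, 119, 123]), (193, 31, 26, -18, [254, 253, 253]), (206, 24, 27, -18, [254, 254, 254]), (218, 17, 27, -16, [217, 238, 237]), (230, 11, 27, -18, [217, 237, 236]), (242, 4, 28, -17, [219, 238, 238]), (254, -3, 28, -17, [246, 165, 216]), (266, -10, 29, -18, [252, 142, 218]), (278, 13, 19, -70, [52, 42, 42]), (290, 13, 18, -78, [51, 40, 39]), (302, 18, 15, -93, [45, 36, 35]), (314, 17, 15, -97, [71, 71, 79]), (327, 18, 14, -104, [35, 34, 34])]
[[261, 254, 13, 19, 176], [363, 254, 13, 19, 178]]
```

>>> {"fn": "play_rows", "kwargs": {
  "moves": [0, 0, -0.3, -0.03, -0.009, 0, -1, 0, 0, -0.6, -0.062, -0.018, 0, -1, 0, 0, -0.9, -0.096, -0.028, 0, -1, 0, 0, -1.2, -0.13, -0.037, 0, -1, 0, 0, -1.5, -0.165, -0.047, 0, -1, 0, 0, -1.8, -0.2, -0.057, 0, -1, 0, 0, -2.2, -0.235, -0.067, 0, -1, 0, 0, -2.6, -0.27, -0.078, 0, -1, 0, 0, -3, -0.305, -0.088, 0, -1, 0, 0, -3.3, -0.338, -0.097, 0, -1, 0, 0, -3.5, -0.362, -0.104, 0, -1, 0, 0, -3.5, -0.375, -0.108, 0, -1]
}}

```text
clock: 8.67
tool_pos: [0.4459, -0.2122, 0.1158]
orientation: [-2.101, -2.333, 0.001]
ft_force: [-1.3, 0.1, -1.5]
finger_gap: 0.0136
grasp_force: 39.4
```

>>> {"fn": "play_rows", "kwargs": {
  "moves": [0, 0, 0, 0, 0, 0, -1, 0, 0, 0, 0, 0, 0, -1, 0, 0, 0, 0, 0, 0, -1]
}}

```text
clock: 8.92
tool_pos: [0.4469, -0.2087, 0.1163]
orientation: [-2.098, -2.336, -0.0]
ft_force: [0.0, 0.5, -1.5]
finger_gap: 0.0131
grasp_force: 39.4
```

```bash
python3 - <<'E'
from held import *
s,w=held();f=w["frame"];p,rv=s["tool_pos"],s["orientation"];np.savez("w6.npz",pos=p,rv=rv,**w)
R=Ro.from_rotvec(rv).as_matrix();ty=np.degrees(np.arctan2(R[1,1],R[0,1]));print("tool y ang",ty)
c=np.array([.5269,-.2037]);th=np.radians(6.14);X=np.array([np.cos(th),np.sin(th)]);Y=np.array([-X[1],X[0]])
L=c-.08*X;g=p[:2]+R[:2,:2]@[-.0022,0];print("grip rel laydown mm (slot x,y)",((g-L)@X*1000).round(2),((g-L)@Y*1000).round(2))
d=L-g;print("tool shift needed",(R[:2,:2].T@d*1000).round(2))
# stage features re-measured here
h=cv2.cvtColor(f,cv2.COLOR_RGB2HSV);H,S,V=[h[...,i].astype(int) for i in range(3)]
def loc(P):
    e=P[:,:2]-c;return np.c_[e@X,e@Y]*1000
for n,m,zz in(("brass",(H>12)&(H<32)&(S>120)&(V>100),.066),("red",((H<8)|(H>172))&(S>140)&(V>100),.0575)):
    k,l,st,ce=cv2.connectedComponentsWithStats(m.astype(np.uint8))
    for i in range(1,k):
        if st[i,4]>8:
            q=loc(wrist_plane(w,np.argwhere(l==i)[:,::-1],p,rv,zz))
            if abs(q.mean(0)).max()<120:print(n,st[i].tolist(),q.min(0).round(1),q.max(0).round(1))
cv2.imwrite("pics/w6.png",f[:,:,::-1])
E
```

```text
pink px [[266.1, 261.4], [370.3, 261.3]] tool mm [[-7.1, -27.5], [-7.1, 28.7]]
orange bbox (301, 218, 35, 105)
8.9167 [ 0.44691236 -0.20873968  0.11633437] [-2.09778544e+00 -2.33601798e+00 -2.59275448e-04] [ 0.03005409  0.4919657  -1.45872187] [ 0.02801683  0.01607167 -0.02057986] 0.013097280120809594
tool y ang 6.151250065884638
grip rel laydown mm (slot x,y) -0.07 1.34
tool shift needed [-1.34  0.07]
brass [416, 129, 58, 14, 618] [-9.2 56.5] [37.8 65.1]
brass [302, 225, 34, 97, 2667] [-92.4 -97.3] [-66.6  -7.8]
brass [311, 224, 8, 8, 16] [-84.9 -12.6] [-79.7  -7. ]
brass [419, 273, 37, 10, 273] [  3.9 -61.1] [ 37.5 -51.6]
red [458, 207, 8, 8, 57] [34.6 -2.8] [41.7  3.3]
```

View pics/w6.png

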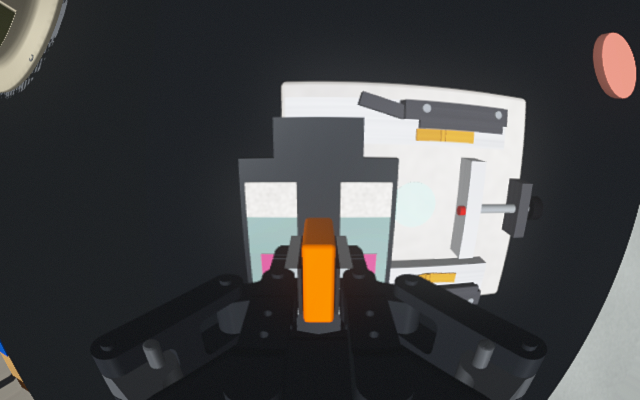

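The wrist view shows the carrier level in the grip at (318,200), its ear at (318,135) over the ledge start, clear of the flare at (380,103). The pin is at (461,210). I'll lower 66 mm first, then feel for the ledges.

>>> {"fn": "play_rows", "kwargs": {
  "moves": [0, 0, 0, -0.001, 0, 0.012, -1, 0, 0, 0, -0.001, 0, 0.028, -1, 0, 0, 0, -0.001, 0, 0.044, -1, 0, 0, 0, -0.001, 0, 0.058, -1, 0, 0, 0, -0.001, 0, 0.066, -1, 0, 0, 0, -0.001, 0, 0.066, -1, 0, 0, 0, -0.001, 0, 0.066, -1]
}}

```text
clock: 9.55
tool_pos: [0.4475, -0.2102, 0.0512]
orientation: [-2.098, -2.338, -0.0]
ft_force: [0.1, -0.9, -1.4]
finger_gap: 0.0134
grasp_force: 39.3
```

>>> {"fn": "play_rows", "kwargs": {
  "moves": [0, 0, 0, 0, 0, 0.001, -1, 0, 0, 0, 0, 0, 0.002, -1, 0, 0, 0, 0, 0, 0.003, -1, 0, 0, 0, 0, 0, 0.004, -1, 0, 0, 0, 0, 0, 0.005, -1, 0, 0, 0, 0, 0, 0.005, -1]
}}

```text
clock: 10.05
tool_pos: [0.4472, -0.2107, 0.0459]
orientation: [-2.1, -2.337, -0.0]
ft_force: [0.2, 0.5, -2.0]
finger_gap: 0.0136
grasp_force: 39.3
```

>>> {"fn": "play_rows", "kwargs": {
  "moves": [0, 0, 0, 0, 0, 0.001, -1, 0, 0, 0, 0, 0, 0.002, -1, 0, 0, 0, 0, 0, 0.0025, -1, 0, 0, 0, 0, 0, 0.003, -1, 0, 0, 0, 0, 0, 0.003, -1, 0, 0, 0, 0, 0, 0.003, -1]
}}

```text
clock: 10.55
tool_pos: [0.4472, -0.2107, 0.043]
orientation: [-2.099, -2.337, -0.0]
ft_force: [0.8, 0.7, -1.1]
finger_gap: 0.0133
grasp_force: 39.3
```

>>> {"fn": "play_rows", "kwargs": {
  "moves": [0, 0, 0, 0, 0, 0.0005, -1, 0, 0, 0, 0, 0, 0.001, -1, 0, 0, 0, 0, 0, 0.001, -1, 0, 0, 0, 0, 0, 0.001, -1]
}}

```text
clock: 10.88
tool_pos: [0.4473, -0.2108, 0.0421]
orientation: [2.099, 2.337, 0.0]
ft_force: [0.1, 0.6, -0.2]
finger_gap: 0.0132
grasp_force: 39.6
```

>>> {"fn": "play_rows", "kwargs": {
  "moves": [0, 0, 0, 0, 0, 0.0004, -1, 0, 0, 0, 0, 0, 0.0004, -1, 0, 0, 0, 0, 0, 0.0004, -1]
}}

```text
clock: 11.13
tool_pos: [0.4473, -0.2108, 0.0421]
orientation: [2.099, 2.337, -0.0]
ft_force: [-1.5, 1.7, 4.6]
finger_gap: 0.0135
grasp_force: 40.5
```

>>> {"fn": "play_rows", "kwargs": {
  "moves": [0, 0, 0, 0, 0, 0.0004, -1, 0, 0, 0, 0, 0, 0.0004, -1, 0, 0, 0, 0, 0, 0.0004, -1]
}}

```text
clock: 11.38
tool_pos: [0.4473, -0.2108, 0.0421]
orientation: [2.099, 2.337, -0.0]
ft_force: [-3.2, 1.8, 10.4]
finger_gap: 0.0133
grasp_force: 41.2
```

Touchdown at TCP z=0.0421. I'll relieve the pressure and slide in gently.

>>> {"fn": "play_rows", "kwargs": {
  "moves": [0, 0, 0, 0, 0, -0.0008, -1, 0, 0, 0, 0, 0, -0.0008, -1, 0, 0, 0, 0, 0, -0.0008, -1]
}}

```text
clock: 11.63
tool_pos: [0.4473, -0.2108, 0.0421]
orientation: [2.099, 2.337, 0.0]
ft_force: [-0.5, 0.7, 3.3]
finger_gap: 0.0135
grasp_force: 40.1
```

>>> {"fn": "play_rows", "kwargs": {
  "moves": [0, 0, 0, 0, 0.002, 0, -1, 0, 0, 0, 0, 0.004, 0, -1, 0, 0, 0, 0, 0.006, 0, -1, 0, 0, 0, 0, 0.008, 0, -1, 0, 0, 0, 0, 0.01, 0, -1, 0, 0, 0, 0, 0.012, 0, -1, 0, 0, 0, 0, 0.014, 0, -1, 0, 0, 0, 0, 0.016, 0, -1, 0, 0, 0, 0, 0.016, 0, -1]
}}

```text
clock: 12.38
tool_pos: [0.4637, -0.2091, 0.0421]
orientation: [2.099, 2.337, 0.0]
ft_force: [-2.0, 0.9, 4.8]
finger_gap: 0.0136
grasp_force: 40.3
```

>>> {"fn": "play_rows", "kwargs": {
  "moves": [0, 0, 0, 0, 0.002, -0.0002, -1, 0, 0, 0, 0, 0.004, -0.0002, -1, 0, 0, 0, 0, 0.006, -0.0002, -1, 0, 0, 0, 0, 0.008, -0.0002, -1, 0, 0, 0, 0, 0.01, -0.0002, -1, 0, 0, 0, 0, 0.012, -0.0002, -1, 0, 0, 0, 0, 0.014, -0.0002, -1, 0, 0, 0, 0, 0.014, -0.0002, -1]
}}

```text
clock: 13.05
tool_pos: [0.4776, -0.2075, 0.0421]
orientation: [2.099, 2.337, 0.001]
ft_force: [1.6, 0.8, 0.4]
finger_gap: 0.0133
grasp_force: 39.8
```

>>> {"fn": "play_rows", "kwargs": {
  "moves": [0, 0, 0, 0, 0.001, 0, -1, 0, 0, 0, 0, 0.002, 0, -1, 0, 0, 0, 0, 0.003, 0, -1, 0, 0, 0, 0, 0.004, 0, -1, 0, 0, 0, 0, 0.005, 0, -1, 0, 0, 0, 0, 0.006, 0, -1, 0, 0, 0, 0, 0.006, 0, -1]
}}

```text
clock: 13.63
tool_pos: [0.4833, -0.2068, 0.0421]
orientation: [2.099, 2.337, 0.0]
ft_force: [0.1, -0.0, -1.4]
finger_gap: 0.0133
grasp_force: 39.6
```

>>> {"fn": "play_rows", "kwargs": {
  "moves": [0, 0, 0, 0, 0.001, 0.0002, -1, 0, 0, 0, 0, 0.002, 0.0002, -1, 0, 0, 0, 0, 0.003, 0.0002, -1, 0, 0, 0, 0, 0.004, 0.0002, -1, 0, 0, 0, 0, 0.005, 0.0002, -1, 0, 0, 0, 0, 0.006, 0.0002, -1, 0, 0, 0, 0, 0.006, 0.0002, -1]
}}

```text
clock: 14.22
tool_pos: [0.4892, -0.2063, 0.0421]
orientation: [2.099, 2.337, 0.0]
ft_force: [-0.7, -0.3, 3.2]
finger_gap: 0.0134
grasp_force: 40.2
```

>>> {"fn": "play_rows", "kwargs": {
  "moves": [0, 0, 0, 0, 0.001, 0, -1, 0, 0, 0, 0, 0.002, 0, -1, 0, 0, 0, 0, 0.003, 0, -1, 0, 0, 0, 0, 0.004, 0, -1, 0, 0, 0, 0, 0.005, 0, -1, 0, 0, 0, 0, 0.006, 0, -1, 0, 0, 0, 0, 0.006, 0, -1]
}}

```text
clock: 14.8
tool_pos: [0.4952, -0.2057, 0.0421]
orientation: [2.099, 2.337, 0.0]
ft_force: [-2.4, 0.7, 5.1]
finger_gap: 0.0131
grasp_force: 40.4
```

>>> {"fn": "play_rows", "kwargs": {
  "moves": [0, 0, 0, 0, 0.001, -0.0002, -1, 0, 0, 0, 0, 0.002, -0.0002, -1, 0, 0, 0, 0, 0.003, -0.0002, -1, 0, 0, 0, 0, 0.004, -0.0002, -1, 0, 0, 0, 0, 0.005, -0.0002, -1, 0, 0, 0, 0, 0.006, -0.0002, -1, 0, 0, 0, 0, 0.007, -0.0002, -1, 0, 0, 0, 0, 0.008, -0.0002, -1, 0, 0, 0, 0, 0.008, -0.0002, -1]
}}

```text
clock: 15.55
tool_pos: [0.5032, -0.2047, 0.0421]
orientation: [2.099, 2.337, 0.0]
ft_force: [-1.1, -0.1, 0.7]
finger_gap: 0.0131
grasp_force: 39.8
```

>>> {"fn": "play_rows", "kwargs": {
  "moves": [0, 0, 0, 0, 0.001, 0, -1, 0, 0, 0, 0, 0.002, 0, -1, 0, 0, 0, 0, 0.003, 0, -1, 0, 0, 0, 0, 0.004, 0, -1, 0, 0, 0, 0, 0.005, 0, -1, 0, 0, 0, 0, 0.006, 0, -1, 0, 0, 0, 0, 0.006, 0, -1]
}}

```text
clock: 16.13
tool_pos: [0.5092, -0.2041, 0.0422]
orientation: [2.099, 2.337, 0.0]
ft_force: [0.6, 0.2, -0.7]
finger_gap: 0.0133
grasp_force: 39.6
```

```bash
cat > rel.py <<'E'
from held import *
s=read_state();p,rv=s["tool_pos"],s["orientation"];R=Ro.from_rotvec(rv).as_matrix()
th=np.radians(6.14);X=np.array([np.cos(th),np.sin(th)]);Y=np.array([-X[1],X[0]]);m=np.array([.5269,-.2037])-.02*X
g=p[:2]+R[:2,:2]@[-.0022,0]-m
print("grip rel mouth",(g@X*1000).round(2),(g@Y*1000).round(2),"yaw",np.degrees(np.arctan2(R[1,1],R[0,1])).round(2),"F slot",(s["ft_force"][:2]@X).round(2),(s["ft_force"][:2]@Y).round(2),s["ft_force"][2].round(2),"M",s["torque"].round(2),s["clock"])
E
python3 rel.py
```

```text
grip rel mouth 2.31 -0.67 yaw 6.13 F slot 0.63 0.13 -0.73 M [-0.01 -0.01 -0.  ] 16.1333
```

>>> {"fn": "play_rows", "kwargs": {
  "moves": [0, 0, 0, 0, 0.001, 0.0001, -1, 0, 0, 0, 0, 0.002, 0.0001, -1, 0, 0, 0, 0, 0.003, 0.0001, -1, 0, 0, 0, 0, 0.004, 0.0001, -1, 0, 0, 0, 0, 0.005, 0.0001, -1, 0, 0, 0, 0, 0.006, 0.0001, -1, 0, 0, 0, 0, 0.006, 0.0001, -1]
}}

```text
clock: 16.72
tool_pos: [0.5142, -0.2035, 0.0422]
orientation: [-2.098, -2.336, 0.002]
ft_force: [-4.9, -0.0, 3.0]
finger_gap: 0.0136
grasp_force: 40.2
```

>>> {"fn": "play_rows", "kwargs": {
  "moves": [0, 0, 0, 0, 0.001, 0, -1, 0, 0, 0, 0, 0.002, 0, -1, 0, 0, 0, 0, 0.003, 0, -1, 0, 0, 0, 0, 0.004, 0, -1, 0, 0, 0, 0, 0.004, 0, -1]
}}

```text
clock: 17.13
tool_pos: [0.5179, -0.203, 0.0422]
orientation: [-2.098, -2.336, 0.002]
ft_force: [-7.2, -0.4, 5.1]
finger_gap: 0.0135
grasp_force: 40.3
```

```bash
python3 rel.py
```

```text
grip rel mouth 11.13 -0.52 yaw 6.14 F slot -7.22 0.4 5.06 M [-0.16  1.15 -0.05] 17.1333
```

>>> {"fn": "play_rows", "kwargs": {
  "moves": [0, 0, 0, 0, 0.001, -0.0003, -1, 0, 0, 0, 0, 0.002, -0.0003, -1, 0, 0, 0, 0, 0.003, -0.0003, -1, 0, 0, 0, 0, 0.003, -0.0003, -1]
}}

```text
clock: 17.47
tool_pos: [0.5212, -0.2026, 0.0422]
orientation: [-2.098, -2.336, 0.001]
ft_force: [-4.0, -0.9, 2.0]
finger_gap: 0.0139
grasp_force: 40.0
```

>>> {"fn": "play_rows", "kwargs": {
  "moves": [0, 0, 0, 0, 0.001, 0, -1, 0, 0, 0, 0, 0.002, 0, -1, 0, 0, 0, 0, 0.003, 0, -1, 0, 0, 0, 0, 0.003, 0, -1]
}}

```text
clock: 17.8
tool_pos: [0.5243, -0.2023, 0.0422]
orientation: [-2.098, -2.336, 0.001]
ft_force: [-5.4, -0.5, 0.8]
finger_gap: 0.0134
grasp_force: 39.9
```

```bash
python3 rel.py
```

```text
grip rel mouth 17.55 -0.49 yaw 6.14 F slot -5.45 0.07 0.83 M [-0.09  0.82 -0.07] 17.8
```

Past the clips at about 5 N. Now small steps toward the stop.

>>> {"fn": "play_rows", "kwargs": {
  "moves": [0, 0, 0, 0, 0.0005, 0, -1, 0, 0, 0, 0, 0.001, 0, -1, 0, 0, 0, 0, 0.0015, 0, -1, 0, 0, 0, 0, 0.0015, 0, -1]
}}

```text
clock: 18.13
tool_pos: [0.5257, -0.2021, 0.0422]
orientation: [-2.098, -2.336, 0.001]
ft_force: [-5.1, 0.0, 0.6]
finger_gap: 0.0136
grasp_force: 39.9
```

>>> {"fn": "play_rows", "kwargs": {
  "moves": [0, 0, 0, 0, 0.0005, 0, -1, 0, 0, 0, 0, 0.001, 0, -1, 0, 0, 0, 0, 0.001, 0, -1]
}}

```text
clock: 18.38
tool_pos: [0.5267, -0.202, 0.0422]
orientation: [-2.098, -2.336, 0.001]
ft_force: [-5.2, -0.9, 1.7]
finger_gap: 0.0135
grasp_force: 39.9
```

>>> {"fn": "play_rows", "kwargs": {
  "moves": [0, 0, 0, 0, 0.0005, 0, -1, 0, 0, 0, 0, 0.001, 0, -1, 0, 0, 0, 0, 0.001, 0, -1]
}}

```text
clock: 18.63
tool_pos: [0.527, -0.2019, 0.0422]
orientation: [-2.097, -2.335, 0.003]
ft_force: [-9.3, -0.8, 3.2]
finger_gap: 0.0131
grasp_force: 40.2
```

>>> {"fn": "play_rows", "kwargs": {
  "moves": [0, 0, 0, 0, 0.0002, 0, -1, 0, 0, 0, 0, 0.0002, 0, -1, 0, 0, 0, 0, 0.0002, 0, -1]
}}

```text
clock: 18.88
tool_pos: [0.527, -0.2019, 0.0422]
orientation: [-2.097, -2.335, 0.003]
ft_force: [-9.8, -1.6, 3.7]
finger_gap: 0.0131
grasp_force: 40.3
```

```bash
python3 rel.py; python3 - <<'E'
from held import *
s,w=held();f=w["frame"];h=cv2.cvtColor(f,cv2.COLOR_RGB2HSV);H,S,V=[h[...,i].astype(int) for i in range(3)]
m=((H<8)|(H>172))&(S>140)&(V>90);k,l,st,ce=cv2.connectedComponentsWithStats(m.astype(np.uint8));print([x.tolist() for x in st[1:] if x[4]>3])
np.savez("w7.npz",**w)
cv2.imwrite("pics/w7.png",cv2.resize(f[90:350,300:560],(600,600),interpolation=cv2.INTER_CUBIC)[:,:,::-1])
E
```

```text
grip rel mouth 20.33 -0.45 yaw 6.14 F slot -9.93 -0.53 3.68 M [-0.28  1.58 -0.03] 18.8833
pink px [[265.8, 261.3], [370.3, 261.1]] tool mm [[-7.1, -27.6], [-7.0, 28.7]]
orange bbox (301, 218, 35, 105)
18.8833 [ 0.52704245 -0.20192949  0.04222512] [-2.09738527 -2.33516761  0.00283327] [-9.81575526 -1.59231959  3.68435927] [-0.28412882  1.58253987 -0.02920135] 0.013088088720469883
[]
```

View pics/w7.png

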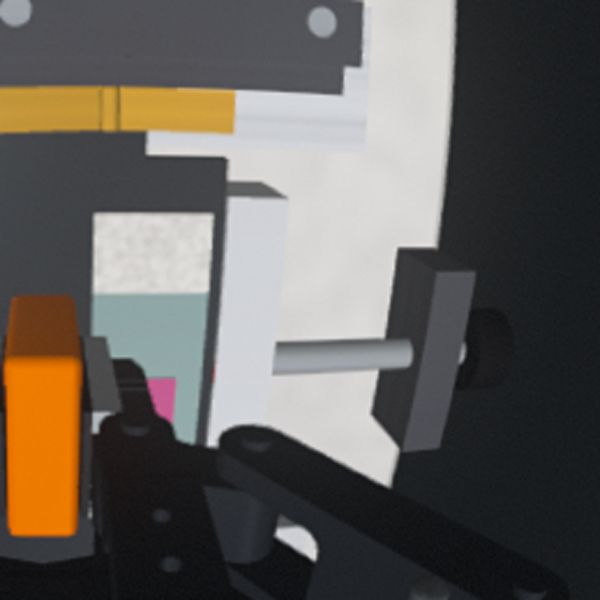

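The crop shows the plate's leading edge at the aluminium bar (228,190)–(208,440), with only a trace of red at (213,375). I'll push slightly more to confirm the stop.

>>> {"fn": "play_rows", "kwargs": {
  "moves": [0, 0, 0, 0, 0.0003, 0, -1, 0, 0, 0, 0, 0.0003, 0, -1, 0, 0, 0, 0, 0.0003, 0, -1]
}}

```text
clock: 19.18
tool_pos: [0.527, -0.2019, 0.0422]
orientation: [-2.097, -2.335, 0.004]
ft_force: [-11.4, -1.1, 3.5]
finger_gap: 0.0136
grasp_force: 40.4
```

```bash
python3 rel.py; python3 - <<'E'
from held import *
s,w=held();f=w["frame"].astype(int);a=f[230:275,384:400];r=a[...,0]-a[...,1:].max(2)
i=np.argwhere(r>25);print([(int(y)+230,int(x)+384,a[y,x].tolist()) for y,x in i])
D=w["depth"]
for v in(200,220,240,250):print(v,[(c,f[v,c].sum()//3,round(float(D[v,c])*1000)) for c in range(386,404,2)])
E
```

```text
grip rel mouth 20.32 -0.47 yaw 6.14 F slot -11.45 0.14 3.49 M [-0.28  1.83 -0.04] 19.1833
pink px [[265.8, 261.3], [370.3, 261.2]] tool mm [[-7.1, -27.6], [-7.0, 28.7]]
orange bbox (301, 218, 35, 105)
19.1833 [ 0.52703311 -0.2019449   0.04220977] [-2.09700726 -2.3347917   0.00356844] [-11.4011961   -1.08963994   3.49422352] [-0.28088733  1.82992325 -0.03603106] 0.013562256171429567
[(250, 392, [118, 78, 79]), (251, 392, [126, 88, 89]), (252, 392, [129, 96, 97]), (253, 392, [132, 102, 102])]
200 [(386, np.int64(210), 154), (388, np.int64(209), 155), (390, np.int64(200), 155), (392, np.int64(80), 157), (394, np.int64(68), 155), (396, np.int64(107), 154), (398, np.int64(210), 154), (400, np.int64(211), 154), (402, np.int64(210), 153)]
220 [(386, np.int64(158), 157), (388, np.int64(158), 159), (390, np.int64(97), 158), (392, np.int64(70), 158), (394, np.int64(83), 158), (396, np.int64(193), 156), (398, np.int64(212), 156), (400, np.int64(211), 157), (402, np.int64(211), 156)]
240 [(386, np.int64(161), 160), (388, np.int64(112), 163), (390, np.int64(68), 161), (392, np.int64(79), 161), (394, np.int64(178), 158), (396, np.int64(212), 158), (398, np.int64(211), 160), (400, np.int64(211), 159), (402, np.int64(211), 159)]
250 [(386, np.int64(151), 163), (388, np.int64(72), 162), (390, np.int64(68), 163), (392, np.int64(91), 162), (394, np.int64(211), 161), (396, np.int64(212), 161), (398, np.int64(212), 161), (400, np.int64(212), 161), (402, np.int64(212), 160)]
```

The carrier doesn't move while the push rises to 11.4 N, so it's home. Relaxing the push, then letting go.

>>> {"fn": "play_rows", "kwargs": {
  "moves": [0, 0, 0, 0, -0.0005, -0.0001, -1, 0, 0, 0, 0, -0.001, -0.0002, -1, 0, 0, 0, 0, -0.001, -0.0002, -1]
}}

```text
clock: 19.48
tool_pos: [0.5271, -0.2019, 0.0422]
orientation: [-2.098, -2.336, 0.001]
ft_force: [-6.0, -1.2, -1.0]
finger_gap: 0.0134
grasp_force: 39.6
```

>>> {"fn": "play_rows", "kwargs": {
  "moves": [0, 0, 0, 0, -0.0003, 0, -1, 0, 0, 0, 0, -0.0003, 0, -1, 0, 0, 0, 0, -0.0003, 0, -1]
}}

```text
clock: 19.73
tool_pos: [0.5271, -0.2019, 0.0422]
orientation: [-2.098, -2.336, 0.001]
ft_force: [-4.2, -1.1, -3.1]
finger_gap: 0.013
grasp_force: 39.2
```

```bash
python3 rel.py
```

```text
grip rel mouth 20.35 -0.46 yaw 6.14 F slot -4.29 -0.68 -3.13 M [-0.23  0.97 -0.1 ] 19.7333
```

>>> {"fn": "play_rows", "kwargs": {
  "moves": [0, 0, 0, 0, 0, 0.0002, -1, 0, 0, 0, 0, 0, 0.0002, -1],
  "grip_force": 20
}}

```text
clock: 19.9
tool_pos: [0.5271, -0.2019, 0.0422]
orientation: [-2.099, -2.336, 0.001]
ft_force: [-5.9, -0.0, -1.7]
finger_gap: 0.0133
grasp_force: 39.5
```

>>> {"fn": "play_rows", "kwargs": {
  "moves": [0, 0, 0, 0, 0, 0, -0.4, 0, 0, 0, 0, 0, 0, -0.4, 0, 0, 0, 0, 0, 0, 0, 0, 0, 0, 0, 0, 0, 0, 0, 0, 0, 0, 0, 0, 0, 0, 0, 0, 0, 0, 0, 0, 0, 0, 0, 0, 0, 0, 0]
}}

```text
clock: 20.48
tool_pos: [0.5276, -0.2021, 0.0425]
orientation: [2.099, 2.337, 0.0]
ft_force: [-0.7, -0.1, -0.4]
finger_gap: 0.0423
grasp_force: 0.0
```

```bash
python3 rel.py; python3 - <<'E'
from held import *
s,w=held();f=w["frame"].astype(int);a=f[230:275,384:400];r=a[...,0]-a[...,1:].max(2)
print([(int(y)+230,int(x)+384,a[y,x].tolist()) for y,x in np.argwhere(r>25)])
E
```

```text
grip rel mouth 20.87 -0.71 yaw 6.14 F slot -0.69 -0.02 -0.43 M [ 0.02 -0.03  0.04] 20.4833
pink px [[281.2, 264.7], [354.2, 264.5]] tool mm [[-9.0, -19.3], [-8.9, 20.0]]
orange bbox (300, 218, 34, 104)
20.4833 [ 0.52761016 -0.20212077  0.04248377] [2.09918719e+00 2.33694133e+00 2.13182099e-04] [-0.68377856 -0.09277509 -0.43280587] [ 0.01774828 -0.03246782  0.03572906] 0.042284486567708
[(247, 391, [108, 76, 77])]
```

Released cleanly. Retreating straight up, then a final check.

>>> {"fn": "play_rows", "kwargs": {
  "moves": [0, 0, 0, 0, 0, -0.01, 0, 0, 0, 0, 0, 0, -0.03, 0, 0, 0, 0, 0, 0, -0.06, 0, 0, 0, 0, 0, 0, -0.09, 0, 0, 0, 0, 0, 0, -0.12, 0, 0, 0, 0, -0.03, 0, -0.15, 0, 0, 0, 0, -0.06, 0, -0.17, 0, 0, 0, 0, -0.09, 0, -0.18, 0, 0, 0, 0, -0.1, 0, -0.18, 0, 0, 0, 0, -0.1, 0, -0.18, 0, 0, 0, 0, -0.1, 0, -0.18, 0]
}}

```text
clock: 21.45
tool_pos: [0.5378, -0.3009, 0.2217]
orientation: [-2.099, -2.335, -0.0]
ft_force: [-0.4, -0.8, 0.2]
finger_gap: 0.0429
grasp_force: 0.0
```

```bash
python3 - <<'E'
from held import *
s=read_state();w=camera("wrist");f=w["frame"];p,rv=s["tool_pos"],s["orientation"];print(p,s["clock"])
h=cv2.cvtColor(f,cv2.COLOR_RGB2HSV);H,S,V=[h[...,i].astype(int) for i in range(3)]
th=np.radians(6.14);X=np.array([np.cos(th),np.sin(th)]);Y=np.array([-X[1],X[0]]);m0=np.array([.5269,-.2037])-.02*X
loc=lambda P:np.c_[(P[:,:2]-m0)@X,(P[:,:2]-m0)@Y]*1000
m=(H<32)&(S>150)&(V>180)
k,l,st,ce=cv2.connectedComponentsWithStats(m.astype(np.uint8))
for i in range(1,k):
    if st[i,4]<60: continue
    q=loc(wrist_plane(w,np.argwhere(l==i)[:,::-1],p,rv,.096))
    if abs(q.mean(0)-[20,0]).max()<25:print("grip",st[i].tolist(),cv2.minAreaRect(q.astype(np.float32)))
P=(H>135)&(H<172)&(S>60)&(V>150);k,l,st,ce=cv2.connectedComponentsWithStats(P.astype(np.uint8))
i=[j for j in range(1,k) if st[j,4]>30];q=loc(wrist_plane(w,ce[i],p,rv,.061));print("pink",st[i].tolist(),q.round(1).tolist())
if len(q)==2:d=q[1]-q[0];print("yaw err",np.degrees(np.arctan2(d[1],d[0])))
r=((H<8)|(H>172))&(S>120)&(V>90)
k,l,st,ce=cv2.connectedComponentsWithStats(r.astype(np.uint8));print("red",[x.tolist() for x in st[1:] if x[4]>2])
mm=np.zeros(H.shape,bool);u0,v0=ce.mean(0).astype(int)*0
u,v,q=cloud(w,s,np.ones(H.shape,bool));Wp=q@Ro.from_rotvec(rv).as_matrix().T+p;L=loc(Wp);z=Wp[:,2]*1000
for a,b in((-12,0),(45,0),(52,0)):
    pass
for n,cx,cy in(("FL",50,40),("FR",50,-40),("BL",-10,40),("BR",-10,-40),("ear+",20,55),("ear-",20,-55)):
    k=(abs(L[:,0]-cx)<5)&(abs(L[:,1]-cy)<4);print(n,k.sum(),np.median(z[k]).round(1) if k.any() else None)
c=camera("top");t0=dict(np.load("top.npz"))
d=np.abs(c["frame"].astype(int)-t0["frame"]).max(2)
for n,(y,x) in dict(dish=(124,315),bottle=(196,160),box=(213,470)).items():print(n,"changed px",(d[y-22:y+22,x-24:x+24]>40).sum())
E
```

```text
[ 0.53776076 -0.30087454  0.22173588] 21.45
grip [311, 65, 15, 41, 610] ((20.647979736328125, -0.20443344116210938), (38.139530181884766, 13.003030776977539), 89.94944763183594)
pink [[289, 89, 13, 14, 168], [335, 89, 13, 14, 172]] [[-3.3, -7.8], [44.5, -7.9]]
yaw err -0.03591087163790655
red []
FL 63 58.9
FR 63 58.7
BL 64 59.2
BR 63 58.7
ear+ 83 59.7
ear- 79 59.3
dish changed px 0
bottle changed px 0
box changed px 1551
```

The carrier is home: flat (corners within 0.5 mm), square, pin hidden. The slide box region changed in the top view, so I'll check whether that's just the arm covering it.

```bash
python3 - <<'E'
from held import *
s=read_state();w=camera("wrist");z=np.load("w1.npz")
for W,p,rv in((dict(z),z["pos"],z["rv"]),(w,s["tool_pos"],s["orientation"])):
    f=W["frame"];h=cv2.cvtColor(f,cv2.COLOR_RGB2HSV)
    m=((h[...,1]<50)&(h[...,2]>190)).astype(np.uint8);m[:185]=0
    k,l,st,ce=cv2.connectedComponentsWithStats(m)
    for i in range(1,k):
        if st[i,4]>400:
            b=box_w(wrist_plane(W,np.argwhere(l==i)[:,::-1],p,rv,.04));print(st[i].tolist(),b)
c=camera("top");print(c["frame"][190:236:9,446:494:8].mean(2).astype(int),(c["depth"][213,470]),np.load("top.npz")["depth"][213,470])
E
```

```text
[569, 191, 36, 33, 461] ((979.61572265625, -303.8682861328125), (110.44889831542969, 59.25004959106445), 3.5273051261901855)
[296, 249, 63, 62, 3624] ((529.212158203125, -457.43194580078125), (85.75312042236328, 100.66278839111328), 8.960616111755371)
[561, 195, 45, 47, 777] ((979.521240234375, -308.451416015625), (67.65298461914062, 128.24203491210938), 78.57162475585938)
[270, 258, 63, 65, 3720] ((530.1378173828125, -457.2454833984375), (85.70885467529297, 101.07362365722656), 8.31135082244873)
[522, 295, 40, 41, 533] ((967.6815795898438, -495.2433166503906), (69.99907684326172, 129.8931427001953), 61.13227462768555)
[[222 222 197 222 228 217]
 [225 148 172 190 213 230]
 [ 67 197 129 165 184 204]
 [ 74  75 253 155 154 178]
 [218 157 253 255  89  87]
 [207 214  65  90  88 202]] 0.7019031 1.1732706
```

The box hasn't moved; the arm was just in front of it. Handing in.

```bash
python3 -c "
from plant import sign_off
print(sign_off())"
```

```text
the job is handed in; nothing more can be done
None
```

The carrier is fully home against the stop, flat and square, with the seat pin no longer showing; it is released and the bottle, dish and slide box are unmoved. The job was handed in after about 21.5 s, with a peak push of about 11.4 N. The first grip closed above the bar without touching it, because the fingers reach about 40 mm less than stated, and the second try held.

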